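# Dock the build plate and start the station

## Task

Slide the build plate out of its storage bay by the orange tab, let go of it on the table and take it again by the orange rib on its top; then lower it over the two pins of the black dock, without dropping it, until it rests flush, and let go. Only when it is down, twist the red start knob clockwise all the way to its stop and release it so that it springs back. Leave the other loose things as they stand.

Things in the scene. Friction and masses are not known exactly. Their poses are not given: they have to be found in the camera images.
- plate: Dark gold build plate with flat white prints (at most 4 high), 150 (own x) x 110 (y) x 8 thick, 0.3 to 0.6 kg. Origin: centre of the 150 x 110 underside; z up. Orange pull tab beyond its -x edge, orange grip rib on its middle, through holes 13 wide at (58, 38) and (-40, -38). Starts flat on the table in the storage bay, tab and front 50 sticking out, rib under the roof. (All mm.)
- tab_grip (a point): Middle of the plate's orange pull tab, 95 along -x from the plate's origin and 12 above its underside; axes as the plate's. The tab is 40 (x, from -75 to -115) x 36 (y) x 20 high from the underside. On the table it can be pinched across y from above. (All mm.)
- rib_grip (a point): Middle of the plate's orange grip rib, straight above the plate's origin, 30 above the underside; axes as the plate's. The rib is 64 (x) x 16 (y), its top 40 above the underside. Pinch across y from above. (All mm.)
- rack: Blue fixed storage bay: roof (underside 46, top 52 above the table), two side walls, back wall, no floor. Open to its own -x, roughly facing the robot; 120 clear in y. Origin on the table, where the plate's origin starts (within 4). Roof and walls run from x = -27 to 83. The plate slides out along -x; after a slide of 110 it is wholly clear of the roof. (All mm.)
- dock_seat (a point): Centre of the seating face (top) of the black fixed dock, 25 above the table; axes of the dock, z up. Steel pins, diameter 10, tapered tips, stand 22 above the face at (58, 38) and (-40, -38). The seated plate has its origin here and its axes parallel to these, its tab to the dock's -x, which roughly faces the robot. (All mm.)
- dock_guard (a point): Middle of the gap at the dock's -x end, 108 along -x from the seat at seat height, where the tab goes down between two grey guard blocks (45 long in x, 52 apart in y, tops 43 above the seat). Fingers that hold the tab do not fit in; lower the plate by its rib. (All mm.)
- knob_grip (a point): Point on the axis of the red bar knob of the start switch, 79 above the table; turns with the knob, x along the bar. The bar is 64 (x) x 16 (y), from 61 to 91 above the table, on a black round foot, diameter 68, on the white fixed control box, 110 x 110, top 50 above the table. (All mm.)
- start_knob (a joint): Angle of the start knob: 0 at rest, grows clockwise as seen from above to its stop at 1.2 rad; a spring (about 0.04 N m at rest, 0.18 N m at the stop) takes it back to 0 when released.
- spool: Bystander, loose: small filament spool lying flat, blue with black flanges, diameter 100, 50 high (mm); origin at its underside. Leave it.
- skull: Bystander, loose: white printed skull on a black 50 x 60 foot, 86 high (mm); origin at its underside. Leave it.
- bottle: Bystander, loose: blue bottle with a white cap, diameter 60, 160 high (mm); origin at its underside. Leave it.
- scraper: Bystander, loose: scraper lying flat, about 200 long (mm); origin at its underside. Leave it.
- cup: Bystander, loose: open grey cup, rim diameter 76, 90 high (mm); origin at its underside. Leave it.
- carton: Bystander, loose: cardboard box 90 x 70 x 50 high (mm); origin at its underside. Leave it.
Mind the look-alikes: they are no part of the job. Of the things that look like the plate, the smaller one is meant.

How it is judged:
By the outcome, as a careful person would: the job done as asked, in the order asked, and still so for the second after the job is handed in, with the robot touching nothing.
It also fails if it takes over 67 s, if anything falls off the work surface, if the arm or the gripper's body presses on something with over 40 N, if the wrist force passes 120 N, or if a joint passes its speed limit or range.

## Robot

A 7-joint arm with a two-finger parallel gripper is mounted at the origin on the work surface. World frame = base frame: x ahead of the robot, y to its left, z up, the work surface at z = 0. Lengths are in m, angles in degrees, forces in N, time in s.
With the tool pointing down it reaches from about 0.35 to 0.9 m from the base axis. Payload 7.2 kg.
Tool frame: the origin (TCP) lies midway between the tips of the shut fingers; the grasp point (between the pads) lies env.grip_point_offset behind it (env.grip_point_offset is the distance from the TCP to the grasp point, in m); z points along the fingers, y is the direction in which the jaws open and shut (so a half turn about z gives the same grasp; the last joint's range is limited). The gripper opens to 85 mm and grips with 20 to 120 N. Pads are 22 mm wide; open, the fingers measure 114 mm over their backs; the gripper's body (76 mm by 85 mm) begins 54 mm behind the grasp point. The pads swing forward as they close: fully open they stand 13 mm farther back than shut.
Start: joints at [-70.714, 23.554, -0.728, 91.456, 0.321, 64.991, -4.71], TCP at [0.246, 0.574, 0.231] pointing down, gripper open.
Joint ranges: [-169.25, 169.25], [-16.82, 113.86], [-84.01, 82.57], [7.8, 145.47], [-59.2, 239.2], [7.22, 106.19], [-163.78, 163.78]. Speed limits (degrees/s): [136.94, 136.94, 172.46, 172.46, 180, 180, 180].

## Interface

Orientations are given as a 3x3 rotation matrix whose columns are the frame's x, y, z axes.
In Python, from rig import env gives the robot as it stands.
- The arm moves only by the tool carry_out, never from a script. Its argument "motion" is text: rows parted by semicolons, each of 6 numbers parted by spaces: the shift along the tool's x, y, z in cm, then the turn, a rotation vector about the tool's x, y, z in rad. A call has 1 to 5 rows; each row shifts and turns the commanded pose from where the row before left it, along the tool's axes as they then stand; what a row does not reach is not made up. A row lasts 1/12 s, in which the tool goes at most 41.7 mm and 7.16 degrees, less where a joint would pass 70% of its speed; a pose out of reach is approached as far as the arm can. A call is refused whole if a number of a shift passes 4.17 or a number of a turn 0.125, either way. A call with a gripper value outside its range is refused whole. "fingers" is the finger opening in cm, from 0 to 8.54, set as the call begins (left out, the last holds). The fingers move at their own pace and stop on an object; "squeeze" is the grip in N (left out, the last holds). Time passes only in rows, so rows that do not move let the fingers close. It gives the time, the measured TCP pose, the force and the opening at its end, in the units of the state.
- env.observe(): the state, without advancing time (a new reading comes with each control period).
- env.snapshot(name): name is "scene" or "side" or "wrist"; returns the picture (480x640x3 uint8, red, green, blue); there is no depth.
- env.camera_model(name): a dict with "fx", "fy", "cx", "cy" (pixels), "eye" and "attitude" of the camera in the world. Camera axes: x right, y down, z forward; pixel columns grow to the right and rows downward; lengths in m; the calibration is good to about 2 mm. A picture is of the moment at which its call begins: read the wrist's pose just before it. camera_model takes no time and is no camera call; for the wrist camera it gives the pose at the moment of the call.
- env.sign_off(): hands the job in, once; it reports no verdict.
Trained networks look in the newest picture that a camera, given by its name, has taken for a name from the list of things; names that differ only in an ending like _2 or _b are one class to them, and where a whole thing is asked for, a point or a joint stands for the part that bears it (a point fixed in the world has none). Each returns a list of dicts, best first, with "p" (0 to 1); they miss things now and then, are a little off and sometimes report something else, mostly with a low value. They report only what shows in the picture. A call takes as long as a camera call. They do not tell look-alikes from the thing itself.
- env.trace(camera, label): "mask" (480x640 bool, what is visible of it) and "xy" ([column, row] as shares, 0 to 1, of the picture: columns of its width, rows of its height, amid what is visible of it).
- env.mark_of(camera, label): "xy" ([column, row] as shares, 0 to 1, of the picture: columns of its width, rows of its height: a listed point, or the origin of a listed thing).
The state is a dict: "t": time; "joint_positions": joint angles; "dq": joint speeds; "joint_torque": joint torques, N m; "ee_pos": TCP position; "orientation": TCP orientation; "force": force on the tool from outside, world axes, zero at the start; "moment": the same for the moment, N m; "grip_width": opening from 0.0 (shut) to 1.0 (fully open).
Only numpy, scipy, OpenCV 4.12 (cv2) and the standard library are available. Lean on these libraries where they do the work, as an engineer would, in place of code of your own. Each camera call takes 0.05 s, during which the arm holds its last target. There are 200 camera calls.

## Working session

There is one attempt and no reset: what is moved stays moved. The work goes in short steps, Python scripts to look and compute and a tool call to move; the robot and the scene stay as the last step left them, time stands still between calls to the robot, and variables do not carry over. Pictures are saved under pics/ and viewed, about 8 in all and at most 12, crops included, and the job is handed in when it is done.

Besides the shell and the picture viewer there is one more tool, called by a JSON object that holds its "method" and its "body", one argument or row to a line. carry_out: Moves the arm, as the interface text tells. Its arguments: {"type":"object","properties":{"motion":{"type":"string"},"fingers":{"type":"number"},"squeeze":{"type":"number"}},"required":["motion"]}

```bash
ls; mkdir -p pics; cat > h.py <<'E'
import numpy as np, cv2
from rig import env
def pix2z(cam,uv,z):
    m=env.camera_model(cam) if isinstance(cam,str) else cam
    R=np.array(m["attitude"]); e=np.array(m["eye"])
    d=R@np.array([(uv[0]-m["cx"])/m["fx"],(uv[1]-m["cy"])/m["fy"],1.])
    return e+d*(z-e[2])/d[2]
def proj(m,P):
    R=np.array(m["attitude"]); p=R.T@(np.array(P)-np.array(m["eye"]))
    return np.array([m["fx"]*p[0]/p[2]+m["cx"],m["fy"]*p[1]/p[2]+m["cy"]])
def tri(ms,uvs):
    A=[];b=[]
    for m,uv in zip(ms,uvs):
        d=np.array(m["attitude"])@np.array([(uv[0]-m["cx"])/m["fx"],(uv[1]-m["cy"])/m["fy"],1.]);d/=np.linalg.norm(d)
        M=np.eye(3)-np.outer(d,d);A.append(M);b.append(M@np.array(m["eye"]))
    return np.linalg.lstsq(np.vstack(A),np.hstack(b),rcond=None)[0]
def save(img,n): cv2.imwrite("pics/"+n+".png",img[:,:,::-1])
E
python3 - <<'E'
from h import *
np.set_printoptions(precision=3,suppress=True)
o=env.observe();print(o["t"],o["ee_pos"],o["orientation"],o["force"],env.grip_point_offset)
for c in("scene","side","wrist"):
    i=env.snapshot(c);save(i,c+"0")
    np.save(c+"0.npy",i)
    m=env.camera_model(c);print(c,m["fx"],np.array(m["eye"]))
    if c=="wrist": continue
    for l in ("plate","tab_grip","rack","dock_seat","dock_guard","knob_grip","rib_grip"):
        z={"tab_grip":.012,"dock_seat":.025,"dock_guard":.025,"knob_grip":.079,"rib_grip":.03}.get(l,0)
        for r in env.mark_of(c,l)[:3]:
            uv=np.array(r["xy"])*[640,480]
            print(c,l,round(r["p"],2),uv.round(0),pix2z(m,uv,z))
print(env.observe()["t"])
E
```

```text
pics
0.0 [0.246 0.574 0.23 ] [[-0.919  0.394 -0.001]
 [ 0.394  0.919 -0.002]
 [-0.    -0.002 -1.   ]] [ 0.067 -0.202  0.192] 0.0187
scene 554.1566380044144 [ 1.276 -0.81   1.095]
scene plate 0.87 [328. 166.] [0.183 0.328 0.   ]
scene tab_grip 0.85 [392. 228.] [0.551 0.218 0.012]
scene tab_grip 0.73 [293. 170.] [0.125 0.217 0.012]
scene rack 0.58 [422. 238.] [0.636 0.257 0.   ]
scene dock_guard 0.83 [265. 306.] [ 0.523 -0.254  0.025]
scene knob_grip 0.62 [349. 260.] [ 0.598 -0.024  0.079]
scene rib_grip 0.79 [423. 233.] [0.64  0.248 0.03 ]
scene rib_grip 0.79 [327. 155.] [0.163 0.345 0.03 ]
side 462.67707093781866 [ 0.024 -0.659  1.076]
side plate 0.89 [170. 216.] [0.167 0.328 0.   ]
side plate 0.77 [318. 175.] [0.644 0.246 0.   ]
side plate 0.27 [415. 280.] [ 0.654 -0.237  0.   ]
side tab_grip 0.96 [291. 185.] [0.541 0.244 0.012]
side tab_grip 0.74 [177. 245.] [0.14  0.207 0.012]
side tab_grip 0.26 [392. 210.] [ 0.751 -0.009  0.012]
side rack 0.57 [316. 178.] [0.635 0.239 0.   ]
side rack 0.15 [294. 189.] [0.546 0.233 0.   ]
side dock_seat 0.93 [412. 281.] [ 0.627 -0.246  0.025]
side dock_guard 0.71 [302. 260.] [ 0.412 -0.031  0.025]
side dock_guard 0.64 [414. 408.] [ 0.416 -0.506  0.025]
side dock_guard 0.58 [391. 304.] [ 0.539 -0.271  0.025]
side knob_grip 0.66 [356. 218.] [ 0.598 -0.02   0.079]
side rib_grip 0.72 [168. 207.] [0.169 0.341 0.03 ]
side rib_grip 0.68 [316. 167.] [0.645 0.256 0.03 ]
wrist 398.59723406834087 [0.171 0.607 0.374]
0.85
```

View pics/scene0.png

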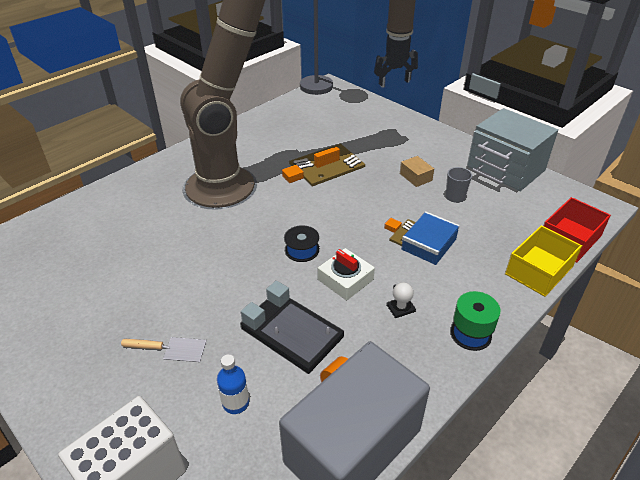

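View pics/side0.png

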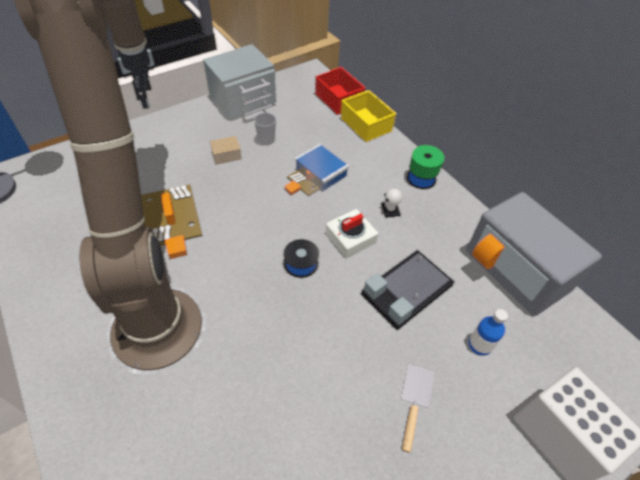

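The candidates are scene (327,165), lying open and larger, and scene (400,232), in the blue bay and smaller. The bay one fits the description. I'll confirm it with a close wrist view, and use that to measure too.

```bash
cat >> h.py <<'E'
from scipy.spatial.transform import Rotation as Ro
def Rt(yaw):
    c,s=np.cos(np.radians(yaw)),np.sin(np.radians(yaw)); return np.array([[c,s,0],[s,-c,0],[0,0,-1.]])
def plan(wps,maxs=4.0,maxr=0.115):
    """wps: list of (pos,yaw[,max step cm]); prints rows in tool axes, from observed pose"""
    o=env.observe();p=np.array(o["ee_pos"]);R=np.array(o["orientation"]);rows=[]
    for w in wps:
        q=np.array(w[0]);Rg=Rt(w[1]);ms=w[2] if len(w)>2 else maxs
        rv=Ro.from_matrix(R.T@Rg).as_rotvec()
        n=max(1,int(np.ceil(max(np.linalg.norm(q-p)*100/ms,np.linalg.norm(rv)/maxr))))
        dp=(q-p)/n
        for k in range(n):
            d=R.T@dp*100; rows.append(np.r_[d,rv/n]); R=R@Ro.from_rotvec(rv/n).as_matrix()
        p=q;R=Rg
    print(len(rows),"rows")
    for i in range(0,len(rows),5):
        print("; ".join(" ".join(("%.2f"%v if j<3 else "%.3f"%v).replace("-0.000","0").replace("0.000","0") if abs(v)>5e-4 else "0" for j,v in enumerate(r)) for r in rows[i:i+5]))
E
python3 - <<'E'
from h import *
print(np.array(env.camera_model("wrist")["attitude"]).round(3))
plan([((0.57,0.235,0.27),197)])
E
```

```text
[[ 0.394  0.871  0.292]
 [ 0.919 -0.374 -0.126]
 [-0.     0.318 -0.948]]
12 rows
-3.59 -1.54 -0.32 0 0 -0.058; -3.50 -1.74 -0.32 0 0 -0.058; -3.39 -1.95 -0.32 0 0 -0.058; -3.27 -2.14 -0.32 0 0 -0.058; -3.14 -2.33 -0.32 0 0 -0.058
-3.00 -2.51 -0.32 0 0 -0.058; -2.85 -2.68 -0.32 0 0 -0.058; -2.69 -2.84 -0.32 0 0 -0.058; -2.52 -2.99 -0.32 0 0 -0.058; -2.34 -3.13 -0.32 0 0 -0.058
-2.15 -3.27 -0.32 0 0 -0.058; -1.95 -3.39 -0.32 0 0 -0.058
```

{"method": "carry_out", "body": {
  "motion": "-3.6 -1.5 -0.3 0 0 -0.058; -3.5 -1.7 -0.3 0 0 -0.058; -3.4 -1.95 -0.3 0 0 -0.058; -3.3 -2.1 -0.3 0 0 -0.058; -3.1 -2.3 -0.3 0 0 -0.058",
  "fingers": 8.5
}}

```text
t: 1.27
ee_pos: [0.3826, 0.4328, 0.2466]
orientation: [[-0.994, 0.112, 0.0], [0.112, 0.994, 0.0], [-0.0, 0.0, -1.0]]
force: [0.6, 1.0, -0.4]
grip_width: 0.993
```

{"method": "carry_out", "body": {
  "motion": "-3.0 -2.5 -0.3 0 0 -0.058; -2.85 -2.7 -0.3 0 0 -0.058; -2.7 -2.8 -0.3 0 0 -0.058; -2.5 -3.0 -0.3 0 0 -0.058; -2.3 -3.1 -0.3 0 0 -0.058"
}}

```text
t: 1.68
ee_pos: [0.5167, 0.2912, 0.2617]
orientation: [[-0.984, -0.177, 0.001], [-0.177, 0.984, 0.0], [-0.001, 0.0, -1.0]]
force: [1.2, 0.7, 0.2]
grip_width: 0.999
```

{"method": "carry_out", "body": {
  "motion": "-2.15 -3.3 -0.3 0 0 -0.058; -1.95 -3.4 -0.3 0 0 -0.058; 0 0 0 0 0 0; 0 0 0 0 0 0"
}}

```text
t: 2.02
ee_pos: [0.5711, 0.2325, 0.2673]
orientation: [[-0.96, -0.282, 0.001], [-0.282, 0.96, -0.001], [-0.0, -0.001, -1.0]]
force: [-0.4, 0.6, -0.2]
grip_width: 0.994
```

```bash
cat >> h.py <<'E'
def look(cam,name,labels,zs):
    i=env.snapshot(cam);m=env.camera_model(cam);save(i,name);np.save(name+".npy",i)
    import pickle;pickle.dump(m,open(name+".pkl","wb"))
    for l,z in zip(labels,zs):
        for r in env.mark_of(cam,l)[:3]:
            uv=np.array(r["xy"])*[640,480]
            print(cam,l,round(r["p"],2),uv.round(1),pix2z(m,uv,z).round(4))
    return i,m
E
python3 - <<'E'
from h import *
o=env.observe();print(o["t"],o["ee_pos"],np.array(o["joint_positions"]))
i,m=look("wrist","w1",["tab_grip","rack","plate","rib_grip"],[.012,0,0,.03])
E
```

```text
2.0167 [0.57110256 0.23246482 0.26726527] [-28.72118531  21.1217685    2.77363267  90.20243821  -1.01121885
  68.68797142  80.58598414]
wrist tab_grip 0.74 [322.9 155.3] [0.5382 0.234  0.012 ]
wrist tab_grip 0.41 [  7.1 133.8] [ 0.6056 -0.0663  0.012 ]
wrist rack 0.93 [316.  239.2] [0.6282 0.2538 0.    ]
wrist plate 0.81 [312.7 242.6] [0.6331 0.2514 0.    ]
```

View pics/w1.png

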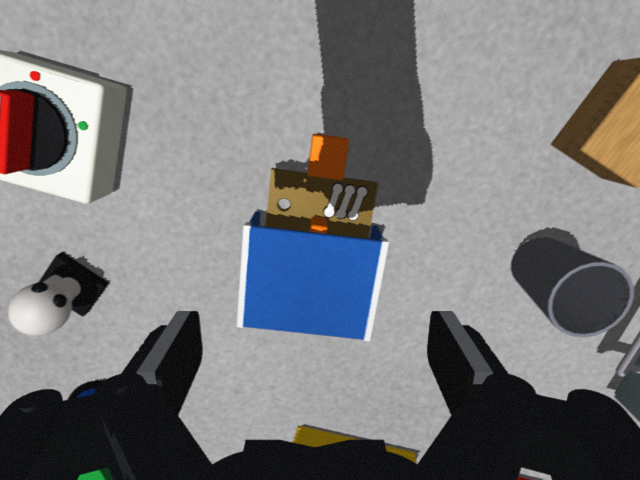

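The picture shows the gold plate in the blue bay, with its tab at (328,155), a hole at (284,204) and the rib end at (319,226), so this is the one meant. Next I'll measure its axes.

```bash
python3 - <<'E'
from h import *
import pickle
m=pickle.load(open("w1.pkl","rb"));i=np.load("w1.npy")
hsv=cv2.cvtColor(i,cv2.COLOR_RGB2HSV)
o=cv2.inRange(hsv,(5,150,110),(20,255,255));o[:,:290]=0;o[:,370:]=0;o[:120]=0;o[185:]=0
b=cv2.inRange(hsv,(100,150,80),(125,255,255));b[:,:200]=0;b[:,430:]=0;b[:200]=0;b[360:]=0
for n,k,z in(("tab",o,.02),("roof",b,.052)):
    k=max(cv2.findContours(k,0,1)[0],key=cv2.contourArea)
    q=np.array([pix2z(m,p[0],z)[:2] for p in k],np.float32)*1000
    print(n,len(q),cv2.minAreaRect(q),[cv2.boundingRect(k)])
P=[pix2z(m,p,z) for p,z in(((272,168),.008),((378,183),.008))]
print("front edge",P,np.linalg.norm(P[0]-P[1]),np.degrees(np.arctan2(*(P[0]-P[1])[:2]))) 
for p in ((248,224),(388,240),(369,340),(238,326)): print(pix2z(m,p,.052))
E
```

```text
tab 283 ((537.1571655273438, 237.77810668945312), (38.71918487548828, 34.3781623840332), 8.686132431030273) [(309, 134, 39, 45)]
roof 444 ((658.4896850585938, 255.66522216796875), (109.30868530273438, 125.40099334716797), 9.49954891204834) [(243, 225, 138, 114)]
front edge [array([0.56535889, 0.18870408, 0.008     ]), array([0.54944585, 0.29625376, 0.008     ])] 0.10872054842756862 171.58358311128814
[0.61462167 0.1827965  0.052     ]
[0.59225996 0.31436912 0.052     ]
[0.70172215 0.33292518 0.052     ]
[0.72420058 0.19850359 0.052     ]
```

Rack and plate yaw is about 9°, and the tab top centre is at (0.537, 0.238). The tab and roof estimates of the plate origin agree to 1 mm.

```bash
python3 - <<'E'
from h import *
plan([((0.536,0.2375,0.10),189),((0.536,0.2375,0.0),189,2.5)])
E
```

```text
9 rows
0.62 0.19 3.35 0 0 0.027; 0.62 0.17 3.35 0 0 0.027; 0.63 0.16 3.34 0 0 0.027; 0.63 0.14 3.34 0 0 0.027; 0.63 0.12 3.34 0 0 0.027
0 0 2.50 0 0 0; 0 0 2.50 0 0 0; 0 0 2.50 0 0 0; 0 0 2.50 0 0 0
```

{"method": "carry_out", "body": {
  "motion": "0.62 0.19 3.35 0 0 0.027; 0.62 0.17 3.35 0 0 0.027; 0.63 0.16 3.35 0 0 0.027; 0.63 0.14 3.35 0 0 0.027; 0.63 0.12 3.35 0 0 0.027"
}}

```text
t: 2.68
ee_pos: [0.5359, 0.2371, 0.0988]
orientation: [[-0.988, -0.156, 0.001], [-0.156, 0.988, 0.001], [-0.001, 0.001, -1.0]]
force: [0.7, -0.1, 0.7]
grip_width: 0.993
```

{"method": "carry_out", "body": {
  "motion": "0 0 2.5 0 0 0; 0 0 2.5 0 0 0; 0 0 2.5 0 0 0; 0 0 1.5 0 0 0; 0 0 0.7 0 0 0"
}}

```text
t: 3.1
ee_pos: [0.5349, 0.2365, 0.0004]
orientation: [[-0.987, -0.158, -0.003], [-0.158, 0.987, -0.001], [0.003, -0.001, -1.0]]
force: [-0.3, -0.3, 0.3]
grip_width: 0.999
```

{"method": "carry_out", "body": {
  "motion": "0 0 0 0 0 0; 0 0 0 0 0 0; 0 0 0 0 0 0; 0 0 0 0 0 0; 0 0 0 0 0 0",
  "fingers": 2,
  "squeeze": 60
}}

```text
t: 3.52
ee_pos: [0.5379, 0.2364, 0.0044]
orientation: [[-0.988, -0.155, 0.002], [-0.155, 0.988, 0.001], [-0.002, 0.001, -1.0]]
force: [-1.3, -0.3, 6.1]
grip_width: 0.405
```

```bash
python3 - <<'E'
from h import *
env.snapshot("wrist");o=env.observe();print(o["t"],o["ee_pos"],o["force"],o["grip_width"])
R=np.array(o["orientation"]);print(np.degrees(np.arctan2(R[1,0],R[0,0])))
plan([((o["ee_pos"][0]-.125*np.cos(np.radians(9.2)),o["ee_pos"][1]-.125*np.sin(np.radians(9.2)),o["ee_pos"][2]),189.2,1.3)])
E
```

```text
3.5667 [0.53796822 0.23642056 0.00446224] [-1.19508337  0.70742081  5.76610686] 0.40335647760915705
-171.05263583250706
10 rows
1.25 -0.01 -0.00 0 0 0; 1.25 -0.00 -0.00 0 0 0; 1.25 -0.00 -0.00 0 0 0; 1.25 -0.00 -0.00 0 0 0; 1.25 -0.00 -0.00 0 0 0
1.25 -0.00 -0.00 0 0 0; 1.25 -0.00 -0.00 0 0 0; 1.25 -0.00 -0.00 0 0 0; 1.25 -0.00 -0.00 0 0 0; 1.25 -0.00 0 0 0 0
```

{"method": "carry_out", "body": {
  "motion": "0 0 -0.3 0 0 0; 1.25 0 0 0 0 0; 1.25 0 0 0 0 0; 1.25 0 0 0 0 0; 1.25 0 0 0 0 0"
}}

```text
t: 3.98
ee_pos: [0.487, 0.2277, 0.0061]
orientation: [[-0.988, -0.155, -0.0], [-0.155, 0.988, -0.0], [0.0, -0.0, -1.0]]
force: [0.7, 0.5, -2.3]
grip_width: 0.403
```

{"method": "carry_out", "body": {
  "motion": "1.25 0 0 0 0 0; 1.25 0 0 0 0 0; 1.25 0 0 0 0 0; 1.25 0 0 0 0 0; 1.25 0 0 0 0 0"
}}

```text
t: 4.4
ee_pos: [0.4252, 0.2181, 0.0061]
orientation: [[-0.988, -0.155, 0.0], [-0.155, 0.988, 0.0], [-0.0, 0.0, -1.0]]
force: [0.9, 0.1, -2.1]
grip_width: 0.405
```

{"method": "carry_out", "body": {
  "motion": "1.25 0 0 0 0 0; 0.5 0 0 0 0 0; 0 0 0 0 0 0; 0 0 0 0 0 0"
}}

```text
t: 4.73
ee_pos: [0.409, 0.2158, 0.0061]
orientation: [[-0.988, -0.156, 0.001], [-0.156, 0.988, 0.0], [-0.001, 0.0, -1.0]]
force: [0.1, 0.5, -2.8]
grip_width: 0.408
```

{"method": "carry_out", "body": {
  "motion": "0 0 0.15 0 0 0; 0 0 0 0 0 0"
}}

```text
t: 4.9
ee_pos: [0.4096, 0.2159, 0.0044]
orientation: [[-0.988, -0.155, 0.001], [-0.155, 0.988, 0.001], [-0.001, 0.0, -1.0]]
force: [-0.6, 0.4, -1.4]
grip_width: 0.405
```

{"method": "carry_out", "body": {
  "motion": "0 0 0 0 0 0; 0 0 0 0 0 0; 0 0 0 0 0 0; 0 0 -1 0 0 0; 0 0 -3 0 0 0",
  "fingers": 8.5
}}

```text
t: 5.32
ee_pos: [0.4066, 0.2144, 0.0424]
orientation: [[-0.988, -0.156, -0.005], [-0.156, 0.988, -0.003], [0.006, -0.003, -1.0]]
force: [0.3, 1.2, 0.6]
grip_width: 0.992
```

{"method": "carry_out", "body": {
  "motion": "0 0 -4 0 0 0; -1.2 0 -4 0 0 0; -1.2 0 -4 0 0 0; -1.2 0 -4 0 0 0; -1.2 0 -3 0 0 0"
}}

```text
t: 5.73
ee_pos: [0.4568, 0.2231, 0.2388]
orientation: [[-0.988, -0.155, 0.003], [-0.155, 0.988, 0.002], [-0.004, 0.002, -1.0]]
force: [1.2, 1.5, -0.3]
grip_width: 0.994
```

{"method": "carry_out", "body": {
  "motion": "0 0 0 0 0 0; 0 0 0 0 0 0"
}}

```text
t: 5.9
ee_pos: [0.4572, 0.2234, 0.2367]
orientation: [[-0.988, -0.155, 0.004], [-0.155, 0.988, 0.003], [-0.004, 0.002, -1.0]]
force: [-0.1, -0.4, -0.7]
grip_width: 0.992
```

```bash
python3 - <<'E'
from h import *
o=env.observe();print(o["t"],o["ee_pos"],o["grip_width"])
i,m=look("wrist","w2",["tab_grip","rib_grip","plate"],[.012,.03,0])
E
```

```text
5.9 [0.45718554 0.22339008 0.23672084] 0.9917484233061955
wrist tab_grip 0.87 [310.2 143.9] [0.4127 0.2122 0.012 ]
wrist rib_grip 0.66 [317.9 245.1] [0.5009 0.2332 0.03  ]
wrist plate 0.77 [310.8 239.4] [0.5069 0.2271 0.    ]
```

View pics/w2.png

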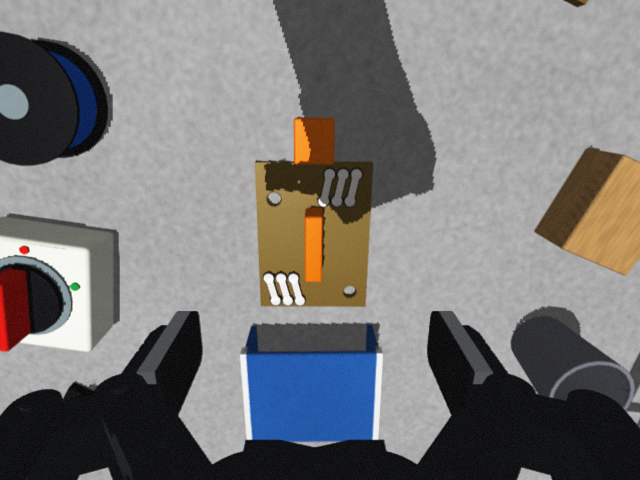

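The plate is fully clear of the bay, with its rib at (314,245) and holes at (274,199) and (350,291). I'll fit its pose.

```bash
python3 - <<'E'
from h import *
import pickle
m=pickle.load(open("w2.pkl","rb"));i=np.load("w2.npy")
hsv=cv2.cvtColor(i,cv2.COLOR_RGB2HSV)
k=cv2.inRange(hsv,(5,150,90),(16,255,255));k[:,:295]=0;k[:,340:]=0;k[:202]=0;k[290:]=0
k=max(cv2.findContours(k,0,1)[0],key=cv2.contourArea)
q=np.array([pix2z(m,p[0],.04)[:2] for p in k],np.float32)*1000
print("rib",cv2.minAreaRect(q))
# plate corners + holes rigid fit
px=[(256,162),(373,162),(365.5,306),(261,305),(274,199),(350,291)]
# camera right = tool y = world -y? print
W=np.array([pix2z(m,p,.008)[:2] for p in px])*1000
L=np.array([(-75,-55),(-75,55),(75,55),(75,-55),(-40,-38),(58,38)],float)
for s in (slice(0,4),slice(4,6),slice(0,6)):
    w,l=W[s],L[s];wc,lc=w-w.mean(0),l-l.mean(0)
    a=np.arctan2((lc[:,0]*wc[:,1]-lc[:,1]*wc[:,0]).sum(),(lc*wc).sum())
    R=np.array([[np.cos(a),-np.sin(a)],[np.sin(a),np.cos(a)]])
    t=w.mean(0)-R@l.mean(0);print(np.degrees(a),t,np.abs(w-l@R.T-t).max())
E
```

```text
rib ((499.01715087890625, 228.27850341796875), (71.19970703125, 16.235349655151367), 8.427830696105957)
8.476364010718319 [502.23718002 229.54572243] 1.229580788515932
8.847725569177642 [502.41346089 229.2167202 ] 0.5152337394244739
8.538871459265547 [502.29349606 229.45204078] 1.3953072678181968
```

```bash
python3 - <<'E'
from h import *
plan([((0.56,-0.245,0.30),190)])
E
```

```text
13 rows
-0.24 -3.68 -0.51 0 0 -0.001; -0.23 -3.68 -0.51 0 0 -0.001; -0.23 -3.68 -0.51 0 0 -0.001; -0.22 -3.68 -0.51 0 0 -0.001; -0.22 -3.68 -0.51 0 0 -0.001
-0.21 -3.68 -0.51 0 0 -0.001; -0.21 -3.68 -0.51 0 0 -0.001; -0.20 -3.68 -0.51 0 0 -0.001; -0.20 -3.68 -0.51 0 0 -0.001; -0.19 -3.68 -0.51 0 0 -0.001
-0.19 -3.68 -0.52 0 0 -0.001; -0.18 -3.68 -0.52 0 0 -0.001; -0.18 -3.68 -0.52 0 0 -0.001
```

{"method": "carry_out", "body": {
  "motion": "-0.2 -3.7 -0.5 0 0 0; -0.2 -3.7 -0.5 0 0 0; -0.2 -3.7 -0.5 0 0 0; -0.2 -3.7 -0.5 0 0 0; -0.2 -3.7 -0.5 0 0 0"
}}

```text
t: 6.52
ee_pos: [0.4937, 0.0402, 0.2582]
orientation: [[-0.988, -0.156, -0.002], [-0.156, 0.988, -0.0], [0.002, -0.0, -1.0]]
force: [0.4, 1.1, 0.2]
grip_width: 0.989
```

{"method": "carry_out", "body": {
  "motion": "-0.2 -3.7 -0.5 0 0 0; 0 0 0 0 0 0; 0 0 0 0 0 0"
}}

```text
t: 6.77
ee_pos: [0.5019, 0.0033, 0.2633]
orientation: [[-0.989, -0.151, -0.001], [-0.151, 0.989, -0.001], [0.002, -0.0, -1.0]]
force: [-0.0, 0.8, -0.2]
grip_width: 0.994
```

```bash
python3 - <<'E'
from h import *
o=env.observe();print(o["t"],o["ee_pos"])
i,m=look("wrist","w3",["knob_grip"],[.079])
E
```

```text
6.7667 [0.50187103 0.00325336 0.2632883 ]
wrist knob_grip 0.83 [272.2 287.5] [ 0.5853 -0.0206  0.079 ]
wrist knob_grip 0.56 [540.7 229.1] [0.4946 0.2014 0.079 ]
```

{"method": "carry_out", "body": {
  "motion": "-0.2 -3.7 -0.5 0 0 0; -0.2 -3.7 -0.5 0 0 0; -0.2 -3.7 -0.5 0 0 0; -0.2 -3.7 -0.5 0 0 0; -0.2 -3.7 -0.5 0 0 0"
}}

```text
t: 7.28
ee_pos: [0.5413, -0.1749, 0.2886]
orientation: [[-0.987, -0.159, -0.001], [-0.159, 0.987, 0.001], [0.001, 0.001, -1.0]]
force: [0.6, 0.2, 0.1]
grip_width: 0.995
```

{"method": "carry_out", "body": {
  "motion": "-0.2 -3.7 -0.5 0 0 0; -0.2 -3.7 -0.5 0 0 0; 0 0 0 0 0 0; 0 0 0 0 0 0"
}}

```text
t: 7.62
ee_pos: [0.5565, -0.2487, 0.298]
orientation: [[-0.988, -0.154, -0.002], [-0.154, 0.988, -0.0], [0.002, 0.0, -1.0]]
force: [0.8, -0.2, -1.3]
grip_width: 0.997
```

```bash
python3 - <<'E'
from h import *
o=env.observe();print(o["t"],o["ee_pos"])
i,m=look("wrist","w4",["dock_seat","dock_guard","knob_grip"],[.025,.025,.079])
j=np.hstack([np.load("w3.npy"),i]);save(cv2.resize(j,(800,300)),"w34")
E
```

```text
7.6167 [ 0.5564582  -0.24870665  0.29799647]
wrist dock_seat 0.73 [307.5 256.6] [ 0.6407 -0.2411  0.025 ]
wrist dock_guard 0.67 [309.2 160.1] [ 0.5343 -0.2556  0.025 ]
wrist knob_grip 0.59 [537.8 262.6] [ 0.5905 -0.0193  0.079 ]
```

View pics/w4.png

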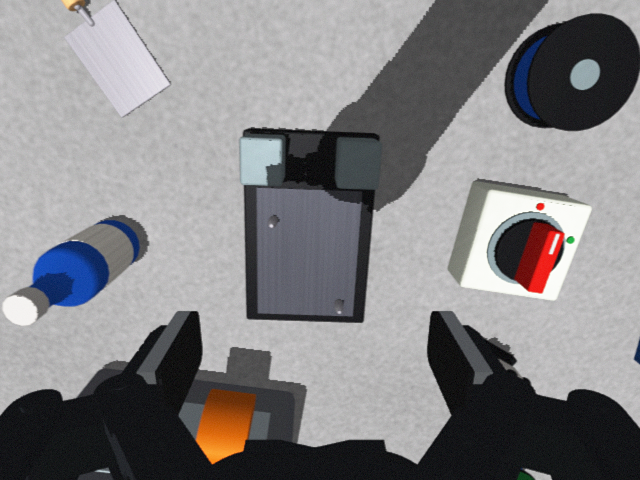

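View pics/w3.png

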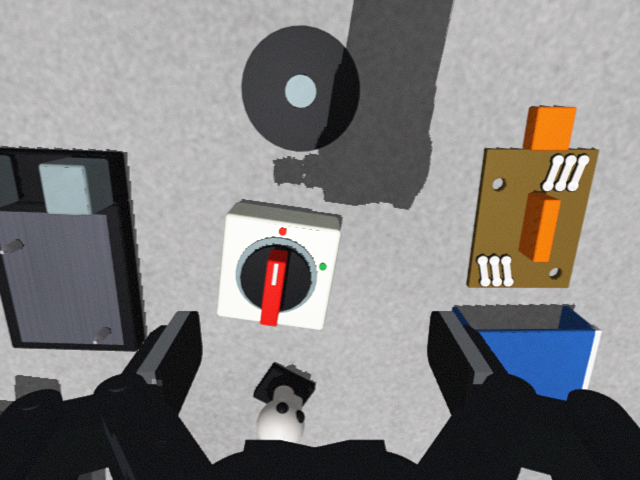

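```bash
python3 - <<'E'
from h import *
i=np.load("w4.npy")
a=cv2.resize(i[200:240,250:295],None,fx=8.5,fy=8.5,interpolation=cv2.INTER_CUBIC)
b=cv2.resize(i[285:325,320:365],None,fx=8.5,fy=8.5,interpolation=cv2.INTER_CUBIC)
save(np.hstack([a,b]),"pins")
E
```

```text
(no output)
```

View pics/pins.png

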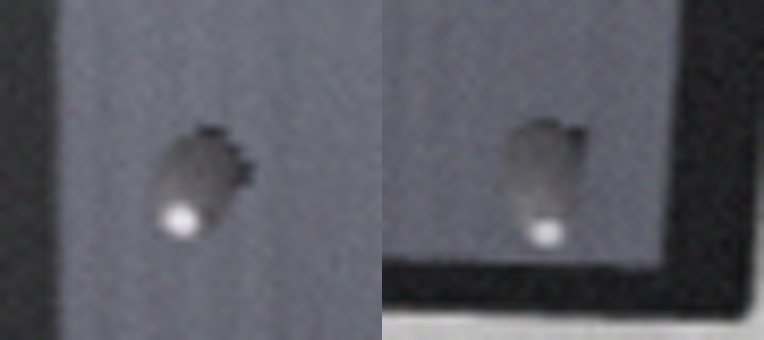

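```bash
python3 - <<'E'
from h import *
import pickle
m=pickle.load(open("w4.pkl","rb"));m3=pickle.load(open("w3.pkl","rb"))
a=pix2z(m,(270.8,225.4),.047)[:2]*1000;b=pix2z(m,(338.8,311.8),.047)[:2]*1000
d=b-a;yaw=np.arctan2(d[1],d[0])-np.arctan2(76,98);c,s=np.cos(yaw),np.sin(yaw)
t=(a+b)/2-np.array([[c,-s],[s,c]])@[9,0]
print("pins",a,b,np.linalg.norm(d),np.degrees(yaw),"seat",t)
# prediction check: base centres
for l in((-40,-38),(58,38)):
  for z in(.025,.047): print(l,z,proj(m,[*( (np.array([[c,-s],[s,c]])@l+t)/1000),z]).round(1))
# dock outline corners z .025
for n,uv in(("outBL",(246,319)),("outBR",(363.5,322))): print(n,pix2z(m,uv,.025)*1000)
for n in("w3","w4"):
    i=np.load(n+".npy");mm=pickle.load(open(n+".pkl","rb"))
    h=cv2.cvtColor(i,cv2.COLOR_RGB2HSV)
    k=cv2.inRange(h,(0,180,180),(6,255,255))|cv2.inRange(h,(174,180,180),(180,255,255))
    cs=max(cv2.findContours(k,0,1)[0],key=cv2.contourArea)
    q=np.array([pix2z(mm,p[0],.091)[:2] for p in cs],np.float32)*1000
    print(n,cv2.boundingRect(cs),cv2.minAreaRect(q))
# second fix of pins from w3? print predicted pixels
for l in((-40,-38),(58,38)): print(proj(m3,[*( (np.array([[c,-s],[s,c]])@l+t)/1000),.047]).round(1))
i=np.load("w3.npy")
sc=np.load("scene0.npy");ms=env.camera_model("scene")
for l in((-40,-38),(58,38)): print("scene",proj(ms,[*( (np.array([[c,-s],[s,c]])@l+t)/1000),.047]).round(1))
A=cv2.resize(i[225:265,-0:45],None,fx=6,fy=6,interpolation=2);B=cv2.resize(i[315:355,80:125],None,fx=6,fy=6,interpolation=2)
C=cv2.resize(i[240:335,230:325],(240,240),interpolation=2)
D=cv2.resize(np.load("w4.npy")[205:300,485:580],(240,240),interpolation=2)
save(np.vstack([np.hstack([A,B]),np.hstack([np.pad(C,((0,0),(0,30),(0,0))),np.pad(D,((0,0),(0,30),(0,0)))])]),"mix")
E
```

```text
pins [ 603.6734733  -284.84720378] [ 691.95380981 -197.71056641] 124.04116811361455 6.832500190226553 seat [ 638.87755789 -242.34958985]
(-40, -38) 0.025 [272.9 219.4]
(-40, -38) 0.047 [270.8 225.4]
(58, 38) 0.025 [337.7 302.4]
(58, 38) 0.047 [338.8 311.8]
outBL [ 730.51282665 -301.13144469   25.        ]
outBR [ 712.86614076 -162.8723413    25.        ]
w3 (261, 261, 24, 65) ((585.2778930664062, -19.631526947021484), (15.129951477050781, 62.5053596496582), 89.98279571533203)
w4 (528, 231, 36, 62) ((585.268798828125, -19.975936889648438), (15.50481128692627, 62.22286605834961), 89.88570404052734)
[  1.1 251.8]
[ 94.5 341.8]
scene [276.6 325.5]
scene [328.3 325.5]
```

View pics/mix.png

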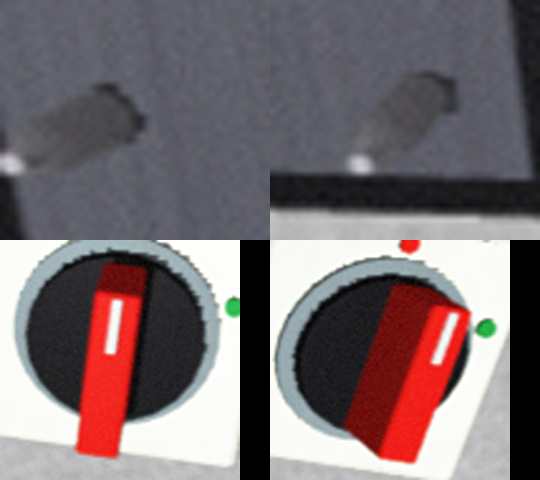

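The pin distance is 124.04 mm against 124.0 expected, and both wrist views agree on it. The seat is at (0.639, -0.2425) with yaw 6.9°, and the knob is at (0.585, -0.020) with its bar along world x. Next I'll grasp the rib.

```bash
python3 - <<'E'
from h import *
plan([((0.5023,0.2294,0.14),188.6),((0.5023,0.2294,0.012),188.6,3.2)])
E
```

```text
17 rows
-0.17 3.67 1.22 0 0 0.001; -0.16 3.67 1.22 0 0 0.001; -0.16 3.67 1.22 0 0 0.001; -0.16 3.67 1.22 0 0 0.001; -0.16 3.67 1.22 0 0 0.001
-0.15 3.67 1.22 0 0 0.001; -0.15 3.67 1.22 0 0 0.001; -0.15 3.67 1.22 0 0 0.001; -0.15 3.67 1.22 0 0 0.001; -0.14 3.67 1.22 0 0 0.001
-0.14 3.67 1.22 0 0 0.001; -0.14 3.67 1.22 0 0 0.001; -0.13 3.67 1.22 0 0 0.001; 0 0 3.20 0 0 0; 0 0 3.20 0 0 0
0 0 3.20 0 0 0; 0 0 3.20 0 0 0
```

{"method": "carry_out", "body": {
  "motion": "-0.16 3.67 1.2 0 0 0; -0.16 3.67 1.2 0 0 0; -0.16 3.67 1.2 0 0 0; -0.16 3.67 1.2 0 0 0; -0.16 3.67 1.2 0 0 0"
}}

```text
t: 8.23
ee_pos: [0.535, -0.0622, 0.2387]
orientation: [[-0.987, -0.158, 0.0], [-0.158, 0.987, 0.001], [-0.001, 0.001, -1.0]]
force: [0.9, -0.2, -1.0]
grip_width: 0.997
```

{"method": "carry_out", "body": {
  "motion": "-0.15 3.67 1.2 0 0 0; -0.15 3.67 1.2 0 0 0; -0.15 3.67 1.2 0 0 0; -0.15 3.67 1.2 0 0 0; -0.15 3.67 1.2 0 0 0"
}}

```text
t: 8.65
ee_pos: [0.5133, 0.1202, 0.1788]
orientation: [[-0.987, -0.158, 0.0], [-0.158, 0.987, 0.001], [-0.001, 0.001, -1.0]]
force: [0.3, 0.4, 0.4]
grip_width: 0.997
```

{"method": "carry_out", "body": {
  "motion": "-0.14 3.67 1.2 0 0 0; -0.14 3.67 1.2 0 0 0; -0.14 3.67 1.2 0 0 0; 0 0 0 0 0 0; 0 0 0 0 0 0"
}}

```text
t: 9.07
ee_pos: [0.4993, 0.23, 0.1422]
orientation: [[-0.987, -0.163, -0.002], [-0.163, 0.987, 0.0], [0.002, 0.0, -1.0]]
force: [0.8, -0.8, -0.9]
grip_width: 0.996
```

```bash
python3 - <<'E'
from h import *
o=env.observe();print(o["t"],o["ee_pos"],np.array(o["orientation"]).round(3)[0])
plan([((0.5023,0.2294,0.012),188.6,3.2)])
E
```

```text
9.0667 [0.4992886  0.23002061 0.14215471] [-0.987 -0.163 -0.002]
5 rows
-0.06 -0.02 2.60 0 0 0.003; -0.06 -0.02 2.60 0 0 0.003; -0.06 -0.02 2.60 0 0 0.003; -0.06 -0.02 2.60 0 0 0.003; -0.06 -0.02 2.60 0 0 0.003
```

{"method": "carry_out", "body": {
  "motion": "-0.05 -0.02 2.6 0 0 0.002; -0.05 -0.02 2.6 0 0 0.002; -0.05 -0.02 2.6 0 0 0.002; -0.05 0 2.6 0 0 0; 0 0 2.6 0 0 0"
}}

```text
t: 9.48
ee_pos: [0.504, 0.2254, 0.0127]
orientation: [[-0.989, -0.149, 0.001], [-0.149, 0.989, 0.0], [-0.001, 0.0, -1.0]]
force: [-0.6, -0.1, 1.3]
grip_width: 0.999
```

{"method": "carry_out", "body": {
  "motion": "0 0 0 0 0 0; 0 0 0 0 0 0; 0 0 0 0 0 0; 0 0 0 0 0 0; 0 0 0 0 0 0",
  "fingers": 0,
  "squeeze": 80
}}

```text
t: 9.9
ee_pos: [0.5048, 0.2264, 0.0148]
orientation: [[-0.989, -0.15, 0.003], [-0.15, 0.989, 0.001], [-0.003, 0.001, -1.0]]
force: [-0.1, 0.3, 0.0]
grip_width: 0.292
```

{"method": "carry_out", "body": {
  "motion": "0 0 0 0 0 0; 0 0 0 0 0 0; 0 0 0 0 0 0"
}}

```text
t: 10.15
ee_pos: [0.5047, 0.2269, 0.0149]
orientation: [[-0.989, -0.15, 0.002], [-0.15, 0.989, 0.002], [-0.003, 0.001, -1.0]]
force: [-2.4, 0.6, 9.3]
grip_width: 0.175
```

```bash
python3 - <<'E'
from h import *
L=[]
for _ in range(5):
    env.snapshot("wrist");o=env.observe();R=np.array(o["orientation"]);L.append([*o["ee_pos"],np.degrees(np.arctan2(-R[1,0],-R[0,0]))])
print(np.array(L).round(4),o["t"],o["force"],o["grip_width"])
E
```

```text
[[0.5047 0.2269 0.0149 8.6141]
 [0.5048 0.2269 0.0149 8.6171]
 [0.5048 0.2269 0.0149 8.6134]
 [0.5047 0.2269 0.0149 8.6183]
 [0.5048 0.2269 0.0149 8.6119]] 10.4 [-1.54564325  0.47898752  9.36834543] 0.16780289447209204
```

The rib is gripped. I'll lift it, then measure the plate in the hand.

{"method": "carry_out", "body": {
  "motion": "0 0 -0.4 0 0 0; 0 0 -1.5 0 0 0; 0 0 -3 0 0 0; 0 0 -4 0 0 0; 0 0 -4 0 0 0",
  "squeeze": 100
}}

```text
t: 10.82
ee_pos: [0.5025, 0.2252, 0.1428]
orientation: [[-0.989, -0.15, -0.002], [-0.15, 0.989, -0.002], [0.003, -0.001, -1.0]]
force: [0.6, 1.1, -2.9]
grip_width: 0.168
```

{"method": "carry_out", "body": {
  "motion": "0 0 -3 0 0 0; 0 0 0 0 0 0; 0 0 0 0 0 0; 0 0 0 0 0 0"
}}

```text
t: 11.15
ee_pos: [0.5028, 0.2256, 0.1713]
orientation: [[-0.989, -0.15, -0.001], [-0.15, 0.989, -0.001], [0.001, -0.0, -1.0]]
force: [0.2, 0.1, -4.1]
grip_width: 0.166
```

```bash
python3 - <<'E'
from h import *
o=env.observe();print(o["t"],o["ee_pos"],o["force"],o["grip_width"],np.array(o["orientation"]).round(4))
i,m=look("wrist","w5",["plate","tab_grip"],[o["ee_pos"][2]-.011,o["ee_pos"][2]])
E
```

```text
11.15 [0.50278672 0.22561798 0.17126148] [ 0.22074136  0.10909904 -4.11743967] 0.16582029778231297 [[-9.887e-01 -1.498e-01 -1.300e-03]
 [-1.498e-01  9.887e-01 -6.000e-04]
 [ 1.400e-03 -4.000e-04 -1.000e+00]]
wrist plate 0.86 [312.1 299.8] [0.5024 0.2242 0.1603]
wrist tab_grip 0.72 [312.5  65.7] [0.4113 0.2109 0.1713]
```

View pics/w5.png

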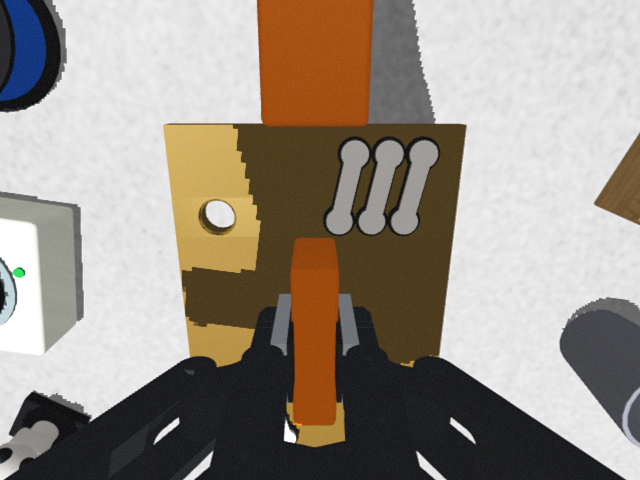

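```bash
cat > fit.py <<'E'
from h import *
import pickle
from scipy.optimize import least_squares
def fit(name,pts,pos,R,lines=[]):
    m=pickle.load(open(name+".pkl","rb"))
    L=np.array([p[0] for p in pts],float)/1000;U=np.array([p[1] for p in pts],float)
    def pose(v): return np.array(pos)+R@(v[:3]/1000), R@np.diag([-1,1,-1.])@Ro.from_rotvec(v[3:]/50).as_matrix()
    def f(v):
        t,Q=pose(v);r=[proj(m,Q@l+t)-u for l,u in zip(L,U)]
        r=list(np.concatenate(r))
        for y,u in lines: # point u lies on the line (., y, 8)
            a=proj(m,Q@np.array([-.075,y/1000,.008])+t);b=proj(m,Q@np.array([.02,y/1000,.008])+t)
            d=(b-a)/np.linalg.norm(b-a);w=np.array(u)-a;r.append(d[0]*w[1]-d[1]*w[0])
        return np.array(r+list(v[3:5]*.3))
    s=least_squares(f,np.r_[0,0,15,0,0,0.]);v=s.x
    print("tool-frame offset mm",v[:3].round(2),"rot deg",np.degrees(v[3:]/50).round(2),"resid",s.fun.round(1))
    t,Q=pose(v);print("plate origin",(t*1000).round(1),"yaw",np.degrees(np.arctan2(Q[1,0],Q[0,0])).round(2))
    return v
if __name__=="__main__":
    R=Rt(180+8.6);pos=[0.5028,.2256,.1713]
    fit("w5",[((-75,-55,8),(164,124)),((-75,55,8),(466,125)),((-40,-38,8),(217.5,216)),((-32,-8,40),(295,238)),((-32,8,40),(336,238))],pos,R,[(-55,(189,345)),(55,(441,345))])
E
python3 fit.py
```

```text
tool-frame offset mm [-0.66 -0.06 12.24] rot deg [ -0.51 -10.3    0.21] resid [  7.9  -3.2 -10.   -5.2   2.   -5.   -4.2   5.5   4.4   5.2  -5.1   5.1
  -0.1  -2.7]
plate origin [503.5 225.6 159.1] yaw 8.86
```

```bash
python3 - <<'E'
from fit import *
R=Rt(180+8.6);pos=[0.5028,.2256,.1713]
fit("w5",[((-75,-55,8),(164,124)),((-75,55,8),(466,125)),((-40,-38,8),(217.5,216)),((-32,-8,8),(295,238)),((-32,8,8),(336,238)),((-32,-8,40),(291,268)),((-32,8,40),(338.5,268))],pos,R,[(-55,(189,345)),(55,(441,345))])
E
```

```text
tool-frame offset mm [-1.66 -0.14 15.08] rot deg [ 0.11 -0.5  -0.15] resid [ 0.4  0.4  0.4  0.2  0.4  1.2 -0.2 -1.2 -0.9 -1.  -1.1  0.   1.2  0.2
 -0.5  0.1  0.  -0.1]
plate origin [504.5 225.7 156.2] yaw 8.45
```

```bash
python3 - <<'E'
from h import *
plan([((0.6372,-.2425,.171),187.05,3.5)])
E
```

```text
14 rows
-0.45 -3.45 -0.00 0 0 0.002; -0.46 -3.45 -0.00 0 0 0.002; -0.46 -3.45 -0.00 0 0 0.002; -0.47 -3.45 -0.00 0 0 0.002; -0.48 -3.45 -0.00 0 0 0.002
-0.48 -3.44 -0.00 0 0 0.002; -0.49 -3.44 -0.00 0 0 0.002; -0.50 -3.44 -0.00 0 0 0.002; -0.50 -3.44 -0.00 0 0 0.002; -0.51 -3.44 -0.00 0 0 0.002
-0.52 -3.44 -0.00 0 0 0.002; -0.52 -3.44 -0.00 0 0 0.002; -0.53 -3.44 -0.01 0 0 0.002; -0.54 -3.44 -0.01 0 0 0.002
```

{"method": "carry_out", "body": {
  "motion": "-0.2 -1.7 0 0 0 0.002; -0.4 -3 0 0 0 0.002; -0.46 -3.45 0 0 0 0.002; -0.46 -3.45 0 0 0 0.002; -0.46 -3.45 0 0 0 0.002"
}}

```text
t: 11.72
ee_pos: [0.5446, 0.0784, 0.1706]
orientation: [[-0.99, -0.14, -0.002], [-0.14, 0.99, -0.001], [0.002, -0.001, -1.0]]
force: [0.3, 0.1, -3.9]
grip_width: 0.173
```

{"method": "carry_out", "body": {
  "motion": "-0.5 -3.45 0 0 0 0.002; -0.5 -3.45 0 0 0 0.002; -0.5 -3.45 0 0 0 0.002; -0.5 -3.45 0 0 0 0.002; -0.5 -3.45 0 0 0 0.002"
}}

```text
t: 12.13
ee_pos: [0.5928, -0.0891, 0.1704]
orientation: [[-0.992, -0.13, -0.003], [-0.13, 0.992, -0.0], [0.003, 0.0, -1.0]]
force: [-0.2, 0.8, -3.6]
grip_width: 0.165
```

{"method": "carry_out", "body": {
  "motion": "-0.5 -3.45 0 0 0 0.002; -0.5 -3.45 0 0 0 0.002; -0.5 -3.45 0 0 0 0.002; -0.45 -3 0 0 0 0.002; -0.2 -1 0 0 0 0"
}}

```text
t: 12.55
ee_pos: [0.6317, -0.2337, 0.1702]
orientation: [[-0.993, -0.116, -0.003], [-0.116, 0.993, -0.003], [0.003, -0.003, -1.0]]
force: [-0.6, -0.7, -2.7]
grip_width: 0.168
```

{"method": "carry_out", "body": {
  "motion": "0 0 0 0 0 0; 0 0 0 0 0 0; 0 0 0 0 0 0"
}}

```text
t: 12.8
ee_pos: [0.6325, -0.2253, 0.1707]
orientation: [[-0.992, -0.123, -0.002], [-0.123, 0.992, 0.002], [0.002, 0.002, -1.0]]
force: [-0.2, 1.1, -2.8]
grip_width: 0.169
```

```bash
python3 - <<'E'
from h import *
o=env.observe();R=np.array(o["orientation"]);print(o["t"],o["ee_pos"],R.round(4),o["grip_width"])
plan([((0.6372,-.2425,.1),187.05,2)])
E
```

```text
12.8 [ 0.63247986 -0.22525476  0.17073699] [[-0.9924 -0.1233 -0.002 ]
 [-0.1233  0.9924  0.0017]
 [ 0.0018  0.002  -1.    ]] 0.1689672889324347
4 rows
-0.07 -0.45 1.77 0 0 0; -0.07 -0.44 1.77 0 0 0; -0.07 -0.44 1.77 0 0 0; -0.06 -0.44 1.77 0 0 0
```

{"method": "carry_out", "body": {
  "motion": "-0.07 -0.45 1.77 0 0 0; -0.07 -0.45 1.77 0 0 0; -0.07 -0.45 1.77 0 0 0; -0.06 -0.4 1.77 0 0 0"
}}

```text
t: 13.13
ee_pos: [0.638, -0.2418, 0.1004]
orientation: [[-0.992, -0.125, 0.0], [-0.125, 0.992, 0.001], [-0.0, 0.001, -1.0]]
force: [-0.3, -0.1, -3.0]
grip_width: 0.167
```

{"method": "carry_out", "body": {
  "motion": "0 0 0 0 0 0; 0 0 0 0 0 0; 0 0 0 0 0 0; 0 0 0 0 0 0"
}}

```text
t: 13.47
ee_pos: [0.6387, -0.2434, 0.1028]
orientation: [[-0.992, -0.123, 0.002], [-0.123, 0.992, -0.0], [-0.002, -0.0, -1.0]]
force: [-0.2, 0.9, -3.0]
grip_width: 0.169
```

```bash
python3 - <<'E'
from h import *
i,m=look("wrist","w6",[],[])
o=env.observe();R=np.array(o["orientation"]);print(o["t"],o["ee_pos"],R.round(4),o["force"])
s=env.snapshot("scene")
a=cv2.resize(i[100:380,120:520],(572,400));b=cv2.resize(s[260:390,220:365],(0,0),fx=1.55,fy=1.55)
b=cv2.resize(b,(225,200));b=np.vstack([b,np.zeros((200,225,3),np.uint8)]);save(np.hstack([a,b]),"w6c")
plan([((0.6372,-.2425,.1),187.05,2)])
E
```

```text
13.5167 [ 0.63857644 -0.24373074  0.10280057] [[-9.924e-01 -1.227e-01  2.300e-03]
 [-1.227e-01  9.924e-01 -3.000e-04]
 [-2.200e-03 -6.000e-04 -1.000e+00]] [-0.89623675 -0.18432679 -2.80136245]
1 rows
0.11 0.15 0.26 -0.001 0.002 0
```

View pics/w6c.png

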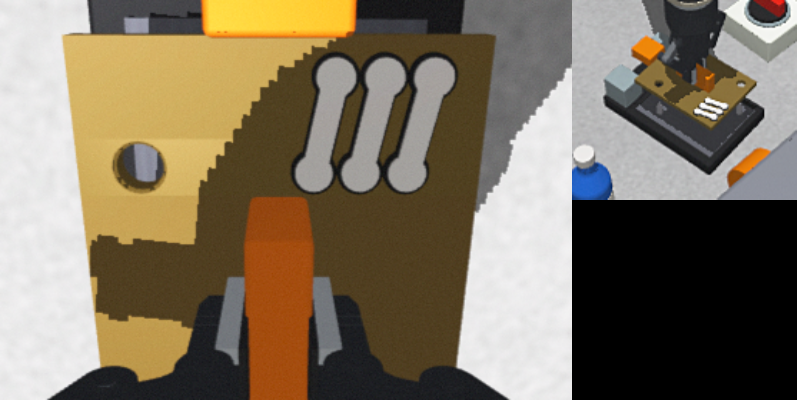

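{"method": "carry_out", "body": {
  "motion": "0.11 0.14 1.3 0 0.002 0; 0 0 1.3 0 0 0; 0 0 1.2 0 0 0; 0 0 0 0 0 0; 0 0 0 0 0 0"
}}

```text
t: 13.98
ee_pos: [0.6354, -0.2427, 0.0614]
orientation: [[-0.993, -0.122, -0.005], [-0.122, 0.993, 0.0], [0.005, 0.001, -1.0]]
force: [0.9, -0.3, -3.7]
grip_width: 0.167
```

{"method": "carry_out", "body": {
  "motion": "0 0 0 0 0 0; 0 0 0 0 0 0; 0 0 0 0 0 0"
}}

```text
t: 14.23
ee_pos: [0.6366, -0.2431, 0.0637]
orientation: [[-0.993, -0.122, -0.001], [-0.122, 0.993, -0.0], [0.001, -0.0, -1.0]]
force: [-0.5, -0.2, -2.5]
grip_width: 0.167
```

```bash
python3 - <<'E'
from h import *
for _ in range(2):
    env.snapshot("wrist");o=env.observe();R=np.array(o["orientation"]);print(o["t"],o["ee_pos"],R[:,0].round(4),o["force"])
plan([((0.6372,-.2425,.065),187.05,2)])
E
```

```text
14.2833 [ 0.63663479 -0.2430567   0.06374444] [-0.9925 -0.1219  0.0013] [-0.29102981 -0.17973079 -3.66983906]
14.3333 [ 0.63659141 -0.24300311  0.06370638] [-0.9925 -0.1219  0.0013] [ 1.40404692 -0.5013874  -3.69105046]
1 rows
-0.07 0.04 -0.13 0 -0.001 -0.001
```

{"method": "carry_out", "body": {
  "motion": "-0.05 0.04 0.3 0 0 0; 0 0 0.3 0 0 0; 0 0 0.3 0 0 0; 0 0 0 0 0 0; 0 0 0 0 0 0"
}}

```text
t: 14.75
ee_pos: [0.6366, -0.2433, 0.0539]
orientation: [[-0.993, -0.121, -0.002], [-0.121, 0.993, -0.001], [0.002, -0.001, -1.0]]
force: [0.7, -2.7, -4.5]
grip_width: 0.172
```

{"method": "carry_out", "body": {
  "motion": "0 0 0.3 0 0 0; 0 0 0.3 0 0 0; 0 0 0.2 0 0 0; 0 0 0 0 0 0; 0 0 0 0 0 0"
}}

```text
t: 15.17
ee_pos: [0.6368, -0.2434, 0.0459]
orientation: [[-0.993, -0.121, -0.002], [-0.121, 0.993, -0.001], [0.002, -0.001, -1.0]]
force: [1.2, -4.5, -4.2]
grip_width: 0.163
```

{"method": "carry_out", "body": {
  "motion": "0 0 0.2 0 0 0; 0 0 0.2 0 0 0; 0 0 0.1 0 0 0; 0 0 0 0 0 0; 0 0 0 0 0 0"
}}

```text
t: 15.58
ee_pos: [0.6368, -0.2435, 0.0411]
orientation: [[-0.993, -0.121, -0.002], [-0.121, 0.993, -0.001], [0.002, -0.001, -1.0]]
force: [0.8, -5.6, -2.8]
grip_width: 0.163
```

{"method": "carry_out", "body": {
  "motion": "0 -0.05 0.1 0 0 0; 0 0 0.1 0 0 0; 0 0 0.1 0 0 0; 0 0 0 0 0 0; 0 0 0 0 0 0"
}}

```text
t: 16.0
ee_pos: [0.6369, -0.2435, 0.04]
orientation: [[-0.993, -0.121, -0.001], [-0.121, 0.993, -0.0], [0.001, -0.0, -1.0]]
force: [-5.1, -3.3, 12.0]
grip_width: 0.168
```

{"method": "carry_out", "body": {
  "motion": "0 0 0.1 0 0 0; 0 0 0.1 0 0 0; 0 0 0 0 0 0; 0 0 0 0 0 0"
}}

```text
t: 16.33
ee_pos: [0.6369, -0.2436, 0.04]
orientation: [[-0.993, -0.121, -0.001], [-0.121, 0.993, -0.0], [0.001, 0.0, -1.0]]
force: [-11.7, 0.2, 26.7]
grip_width: 0.163
```

Contact came at TCP z = 0.040, exactly the predicted flush height. I'll ease off the pressure and release.

{"method": "carry_out", "body": {
  "motion": "0 0 -0.15 0 0 0; 0 0 -0.15 0 0 0; 0 0 0 0 0 0"
}}

```text
t: 16.58
ee_pos: [0.6369, -0.2436, 0.0401]
orientation: [[-0.993, -0.121, -0.001], [-0.121, 0.993, -0.001], [0.001, -0.001, -1.0]]
force: [-3.2, -3.9, 7.3]
grip_width: 0.164
```

{"method": "carry_out", "body": {
  "motion": "0 0 0 0 0 0; 0 0 0 0 0 0; 0 0 0 0 0 0; 0 0 0 0 0 0; 0 0 0 0 0 0",
  "fingers": 5
}}

```text
t: 17.0
ee_pos: [0.6369, -0.2421, 0.0388]
orientation: [[-0.992, -0.123, -0.002], [-0.123, 0.992, 0.001], [0.002, 0.001, -1.0]]
force: [-0.6, 0.1, -0.4]
grip_width: 0.585
```

{"method": "carry_out", "body": {
  "motion": "0 0 -1 0 0 0; 0 0 -2.5 0 0 0; 0 0 -4 0 0 0; 0 0 -4 0 0 0; 0 0 -4 0 0 0"
}}

```text
t: 17.42
ee_pos: [0.6368, -0.2428, 0.1965]
orientation: [[-0.993, -0.122, -0.002], [-0.122, 0.993, -0.0], [0.002, 0.0, -1.0]]
force: [1.8, -0.3, 0.8]
grip_width: 0.584
```

{"method": "carry_out", "body": {
  "motion": "3 0 -4 0 0 0; 4 0 -3 0 0 0; 0 0 0 0 0 0; 0 0 0 0 0 0"
}}

```text
t: 17.75
ee_pos: [0.5788, -0.2514, 0.2562]
orientation: [[-0.993, -0.12, 0.003], [-0.12, 0.993, -0.001], [-0.003, -0.002, -1.0]]
force: [1.3, 0.2, -1.2]
grip_width: 0.587
```

```bash
python3 - <<'E'
from h import *
o=env.observe();print(o["t"],o["ee_pos"],o["force"],o["grip_width"])
i,m=look("wrist","w7",["rib_grip","plate"],[.055,.025])
s=env.snapshot("scene")
a=cv2.resize(i,(533,400));b=cv2.resize(s[265:385,225:365],(267,229));b=np.vstack([b,np.zeros((171,267,3),np.uint8)]);save(np.hstack([a,b]),"w7c")
# predicted pixels of plate features if seated
Q=Rt(0);c,s_=np.cos(np.radians(6.9)),np.sin(np.radians(6.9))
for l in((-75,-55,8),(-75,55,8),(75,55,8),(75,-55,8),(-40,-38,8),(58,38,8)):
    P=[.6389+(c*l[0]-s_*l[1])/1000,-.2424+(s_*l[0]+c*l[1])/1000]
    u=proj(m,[*P,.033]);u2=proj(m,[*P,.045]);print(l,u.round(1),u2.round(1),"crop",(u*.8328).round(0))
E
```

```text
17.75 [ 0.57879028 -0.25138929  0.25623421] [ 1.2523066   0.17250527 -1.16519264] 0.5868037342786872
wrist rib_grip 0.76 [318.9 260.3] [ 0.6374 -0.2391  0.055 ]
wrist plate 0.72 [313.7 248.1] [ 0.6371 -0.244   0.025 ]
(-75, -55, 8) [255.4 176.7] [253.5 179.1] crop [213. 147.]
(-75, 55, 8) [375.  176.8] [377.  179.2] crop [312. 147.]
(75, 55, 8) [367.9 320.2] [369.4 326.4] crop [306. 267.]
(75, -55, 8) [262.1 320.1] [260.6 326.3] crop [218. 267.]
(-40, -38, 8) [275.1 213.4] [273.8 216.9] crop [229. 178.]
(58, 38, 8) [352.1 305.6] [353.2 311.5] crop [293. 255.]
```

View pics/w7c.png

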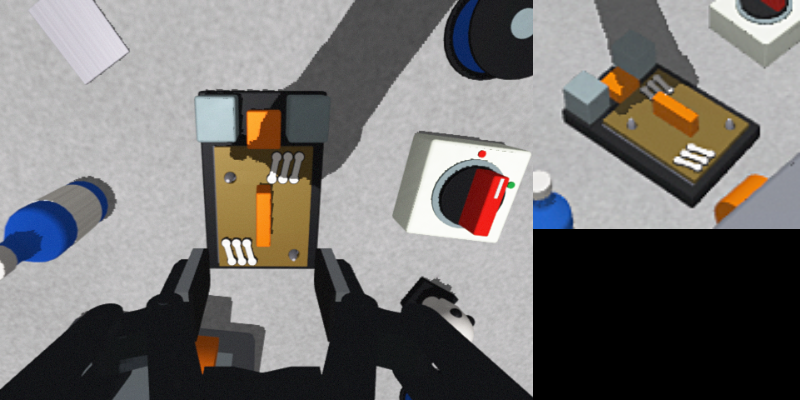

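The plate is seated flush: both pins show through the holes, and the back edge at crop row 267 matches the flush prediction (272 would be 12 mm high). Now the knob.

```bash
python3 - <<'E'
from h import *
import pickle
m=pickle.load(open("w3.pkl","rb"))
for u in((277,363),(315,378),(256,397)):print("skull foot",pix2z(m,u,.006))
print(pix2z(m,(282,425),.07), "spool",pix2z(m,(301,90),.05))
plan([((0.5853,-.0198,.17),180),((0.5853,-.0198,.066),180,3)])
E
```

```text
skull foot [ 0.71905271 -0.00600104  0.006     ]
skull foot [0.73319185 0.04182528 0.006     ]
skull foot [ 0.77184319 -0.02532     0.006     ]
[0.74759769 0.00863317 0.07      ] spool [ 0.41411566 -0.01986563  0.05      ]
11 rows
-0.49 3.24 1.17 0 -0.001 0.018; -0.43 3.25 1.16 0 -0.001 0.018; -0.37 3.25 1.16 0 -0.001 0.018; -0.31 3.26 1.16 0 -0.001 0.018; -0.26 3.27 1.16 0 -0.001 0.018
-0.20 3.27 1.16 0 -0.001 0.018; -0.14 3.27 1.16 0 -0.001 0.018; 0 0 2.60 0 0 0; 0 0 2.60 0 0 0; 0 0 2.60 0 0 0
0 0 2.60 0 0 0
```

{"method": "carry_out", "body": {
  "motion": "-0.5 3.25 1.16 0 0 0.018; -0.43 3.25 1.16 0 0 0.018; -0.37 3.25 1.16 0 0 0.018; -0.31 3.25 1.16 0 0 0.018; -0.26 3.25 1.16 0 0 0.018",
  "fingers": 8.5
}}

```text
t: 18.37
ee_pos: [0.5836, -0.0843, 0.1926]
orientation: [[-0.999, -0.032, -0.004], [-0.032, 0.999, -0.0], [0.004, -0.0, -1.0]]
force: [0.2, 0.2, 0.8]
grip_width: 0.999
```

{"method": "carry_out", "body": {
  "motion": "-0.2 3.25 1.16 0 0 0.018; -0.14 3.25 1.16 0 0 0.018; 0 0 0 0 0 0; 0 0 0 0 0 0; 0 0 0 0 0 0"
}}

```text
t: 18.78
ee_pos: [0.5856, -0.0214, 0.1703]
orientation: [[-1.0, 0.003, -0.004], [0.003, 1.0, -0.001], [0.004, -0.001, -1.0]]
force: [-0.0, 0.0, 0.1]
grip_width: 0.994
```

```bash
python3 - <<'E'
from h import *
i,m=look("wrist","w8",["knob_grip"],[.079])
o=env.observe();print(o["t"],o["ee_pos"],np.array(o["orientation"]).round(4)[0])
plan([((0.5853,-.0198,.066),180,2.5)])
E
```

```text
wrist knob_grip 0.97 [312.9 240. ] [ 0.5867 -0.0236  0.079 ]
18.8833 [ 0.58587155 -0.02281617  0.17118599] [-1.      0.0053 -0.0023]
5 rows
0.01 0.06 2.10 0 0 -0.001; 0.01 0.06 2.10 0 0 -0.001; 0.01 0.06 2.10 0 0 -0.001; 0.01 0.06 2.10 0 0 -0.001; 0.01 0.06 2.10 0 0 -0.001
```

```bash
python3 - <<'E'
from h import *
import pickle
i=np.load("w8.npy");mm=pickle.load(open("w8.pkl","rb"))
h=cv2.cvtColor(i,cv2.COLOR_RGB2HSV)
k=cv2.inRange(h,(0,180,180),(6,255,255))|cv2.inRange(h,(174,180,180),(180,255,255))
cs=max(cv2.findContours(k,0,1)[0],key=cv2.contourArea)
q=np.array([pix2z(mm,p[0],.091)[:2] for p in cs],np.float32)*1000
print(cv2.boundingRect(cs),cv2.minAreaRect(q))
E
```

```text
(301, 280, 24, 14) ((612.9178466796875, -23.937728881835938), (14.251676559448242, 8.83597469329834), 89.76062774658203)
```

```bash
python3 - <<'E'
from h import *
o=env.observe();print(o["ee_pos"])
for _ in range(2):
    m=env.camera_model("wrist");i=env.snapshot("wrist")
    h=cv2.cvtColor(i,cv2.COLOR_RGB2HSV)
    k=cv2.inRange(h,(0,150,60),(8,255,255))|cv2.inRange(h,(172,150,60),(180,255,255))
    n,lab,st,_=cv2.connectedComponentsWithStats(k);j=1+np.argmax(st[1:,4]);print(st[j])
    ys,xs=np.where(lab==j)
    # bar edges per row, lower rows are top face (z .091)
    for r in range(st[j][1]+8,st[j][1]+st[j][3]-3,12):
        e=xs[ys==r];a=pix2z(m,(e.min()-.5,r),.091);b=pix2z(m,(e.max()+.5,r),.091);print(r,e.min(),e.max(),((a+b)/2).round(4)[:2],(np.linalg.norm(a-b)*1000).round(1))
    o=env.observe();print(o["ee_pos"])
save(i[150:390,200:440],"w9")
E
```

```text
[ 0.58587155 -0.02281617  0.17118599]
[ 302  184   28  109 2661]
192 303 328 [ 0.5538 -0.0223] 14.8
204 302 329 [ 0.5608 -0.0223] 16.1
216 302 329 [ 0.568  -0.0223] 16.3
228 303 329 [ 0.5753 -0.0221] 15.9
240 303 328 [ 0.5828 -0.0224] 15.4
252 303 328 [ 0.5904 -0.0224] 15.6
264 303 328 [ 0.5982 -0.0225] 15.8
276 304 327 [ 0.6061 -0.0225] 14.7
288 304 327 [ 0.6142 -0.0226] 14.9
[ 0.585874   -0.02299367  0.17139199]
[ 302  184   28  109 2653]
192 303 328 [ 0.5538 -0.0223] 14.9
204 302 329 [ 0.5609 -0.0224] 16.2
216 303 329 [ 0.5681 -0.0221] 15.7
228 303 329 [ 0.5754 -0.0222] 15.9
240 303 329 [ 0.5829 -0.0222] 16.0
252 303 328 [ 0.5905 -0.0225] 15.6
264 303 328 [ 0.5983 -0.0226] 15.8
276 304 327 [ 0.6063 -0.0226] 14.7
288 304 327 [ 0.6144 -0.0227] 14.9
[ 0.58586914 -0.02288963  0.17151584]
```

{"method": "carry_out", "body": {
  "motion": "0.02 0.02 2.5 0 0 0; 0.02 0.01 2.5 0 0 0; 0 0 2.5 0 0 0; 0 0 2 0 0 0; 0 0 0.9 0 0 0"
}}

```text
t: 19.4
ee_pos: [0.5837, -0.0221, 0.065]
orientation: [[-1.0, 0.005, -0.005], [0.005, 1.0, -0.001], [0.005, -0.001, -1.0]]
force: [-0.4, 0.0, -0.5]
grip_width: 0.998
```

{"method": "carry_out", "body": {
  "motion": "0 0 0 0 0 0; 0 0 0 0 0 0; 0 0 0 0 0 0; 0 0 0 0 0 0; 0 0 0 0 0 0"
}}

```text
t: 19.82
ee_pos: [0.5859, -0.0212, 0.0687]
orientation: [[-1.0, 0.004, 0.0], [0.004, 1.0, 0.0], [-0.0, 0.0, -1.0]]
force: [-0.4, 0.0, -0.0]
grip_width: 0.997
```

{"method": "carry_out", "body": {
  "motion": "0 0 0 0 0 0; 0 0 0 0 0 0; 0 0 0 0 0 0; 0 0 0 0 0 0; 0 0 0 0 0 0",
  "fingers": 0,
  "squeeze": 60
}}

```text
t: 20.23
ee_pos: [0.5851, -0.0211, 0.0674]
orientation: [[-1.0, 0.004, -0.002], [0.004, 1.0, -0.0], [0.002, -0.0, -1.0]]
force: [-0.1, 0.4, -0.3]
grip_width: 0.295
```

{"method": "carry_out", "body": {
  "motion": "0 0 0 0 0 0; 0 0 0 0 0 0; 0 0 0 0 0 0; 0 0 0 0 0 0"
}}

```text
t: 20.57
ee_pos: [0.5851, -0.0221, 0.0677]
orientation: [[-1.0, 0.005, -0.002], [0.005, 1.0, -0.001], [0.002, -0.001, -1.0]]
force: [-1.8, -3.1, 5.6]
grip_width: 0.174
```

Gripped. Next is the clockwise twist, which is positive about the tool's z axis.

{"method": "carry_out", "body": {
  "motion": "0 0 0 0 0 0.06; 0 0 0 0 0 0.1; 0 0 0 0 0 0.1; 0 0 0 0 0 0.1; 0 0 0 0 0 0.1"
}}

```text
t: 20.98
ee_pos: [0.5852, -0.0217, 0.0677]
orientation: [[-0.892, 0.452, -0.001], [0.452, 0.892, -0.001], [0.001, -0.001, -1.0]]
force: [-1.3, -3.0, 4.5]
grip_width: 0.177
```

{"method": "carry_out", "body": {
  "motion": "0 0 0 0 0 0.1; 0 0 0 0 0 0.1; 0 0 0 0 0 0.1; 0 0 0 0 0 0.1; 0 0 0 0 0 0.1"
}}

```text
t: 21.4
ee_pos: [0.5855, -0.0215, 0.0677]
orientation: [[-0.566, 0.824, -0.001], [0.824, 0.566, -0.001], [-0.0, -0.001, -1.0]]
force: [-0.9, -3.2, 4.3]
grip_width: 0.174
```

{"method": "carry_out", "body": {
  "motion": "0 0 0 0 0 0.1; 0 0 0 0 0 0.1; 0 0 0 0 0 0.05; 0 0 0 0 0 0; 0 0 0 0 0 0"
}}

```text
t: 21.82
ee_pos: [0.5857, -0.0215, 0.0677]
orientation: [[-0.35, 0.937, -0.001], [0.937, 0.35, -0.001], [-0.001, -0.001, -1.0]]
force: [0.3, -3.2, 4.4]
grip_width: 0.178
```

```bash
python3 - <<'E'
from h import *
o=env.observe();R=np.array(o["orientation"]);print(o["t"],o["ee_pos"],o["force"],o["moment"],o["grip_width"],np.arctan2(R[1,0],-R[0,0]))
E
```

```text
21.8167 [ 0.58568746 -0.02147659  0.06766853] [ 0.2742788  -3.21239375  4.39632457] [-0.63406239 -0.07316391  0.23173988] 0.17786928444032454 1.2129486010074502
```

Commanded and measured are both about 1.21 rad, so the stop isn't clearly felt yet. I'll push further.

{"method": "carry_out", "body": {
  "motion": "0 0 0 0 0 0.05; 0 0 0 0 0 0.05; 0 0 0 0 0 0.05; 0 0 0 0 0 0; 0 0 0 0 0 0"
}}

```text
t: 22.23
ee_pos: [0.5854, -0.0209, 0.0679]
orientation: [[-0.211, 0.978, -0.002], [0.978, 0.211, -0.001], [-0.001, -0.002, -1.0]]
force: [-1.7, -3.3, 7.7]
grip_width: 0.173
```

```bash
python3 - <<'E'
from h import *
o=env.observe();R=np.array(o["orientation"]);print(o["t"],o["ee_pos"],o["force"],o["moment"],o["grip_width"],np.arctan2(R[1,0],-R[0,0]))
E
```

```text
22.2333 [ 0.58541391 -0.02086618  0.06785109] [-1.65023346 -3.30295023  7.65911406] [-0.43064312  0.38599609  1.97315607] 0.17250205984746153 1.3583092024643282
```

The moment rose to 2 N m, so it is firmly at the stop. Releasing.

{"method": "carry_out", "body": {
  "motion": "0 0 0 0 0 -0.05; 0 0 0 0 0 -0.05; 0 0 0 0 0 0; 0 0 0 0 0 0"
}}

```text
t: 22.57
ee_pos: [0.5855, -0.0213, 0.0677]
orientation: [[-0.303, 0.953, -0.001], [0.953, 0.303, -0.0], [-0.0, -0.001, -1.0]]
force: [-0.9, -3.6, 6.3]
grip_width: 0.17
```

{"method": "carry_out", "body": {
  "motion": "0 0 0 0 0 0; 0 0 0 0 0 0; 0 0 0 0 0 0; 0 0 0 0 0 0; 0 0 0 0 0 0",
  "fingers": 8.5
}}

```text
t: 22.98
ee_pos: [0.585, -0.0204, 0.0671]
orientation: [[-0.302, 0.953, -0.002], [0.953, 0.302, 0.001], [0.001, -0.002, -1.0]]
force: [0.4, 0.2, 0.7]
grip_width: 0.87
```

{"method": "carry_out", "body": {
  "motion": "0 0 0 0 0 0; 0 0 0 0 0 0; 0 0 -1.5 0 0 0; 0 0 -3 0 0 0; 0 0 -4 0 0 0"
}}

```text
t: 23.4
ee_pos: [0.5833, -0.0206, 0.1509]
orientation: [[-0.302, 0.953, -0.007], [0.953, 0.302, -0.001], [0.001, -0.007, -1.0]]
force: [0.2, 1.1, 0.2]
grip_width: 0.996
```

{"method": "carry_out", "body": {
  "motion": "0 0 -4 0 0 0; 0 0 -4 0 0 0; 0 0 -3 0 0 0; 0 0 0 0 0 0; 0 0 0 0 0 0"
}}

```text
t: 23.82
ee_pos: [0.5864, -0.0209, 0.2643]
orientation: [[-0.303, 0.953, 0.002], [0.953, 0.303, 0.001], [0.001, 0.002, -1.0]]
force: [-0.4, 0.4, -0.0]
grip_width: 0.999
```

```bash
python3 - <<'E'
from h import *
o=env.observe();print(o["t"],o["ee_pos"],o["force"],o["grip_width"])
i,m=look("wrist","w10",["knob_grip"],[.079]);s=env.snapshot("scene");d=env.snapshot("side")
a=cv2.resize(i,(400,300));b=cv2.resize(s[190:390,180:440],(400,300));c=cv2.resize(s,(400,300));e=cv2.resize(d,(400,300))
save(np.vstack([np.hstack([a,b]),np.hstack([c,e])]),"final")
E
```

```text
23.8167 [ 0.58639739 -0.02085945  0.26430129] [-0.3943463   0.39974303 -0.00141392] 0.9994834303921426
wrist knob_grip 0.78 [312.6 203.7] [ 0.5845 -0.0216  0.079 ]
```

View pics/final.png

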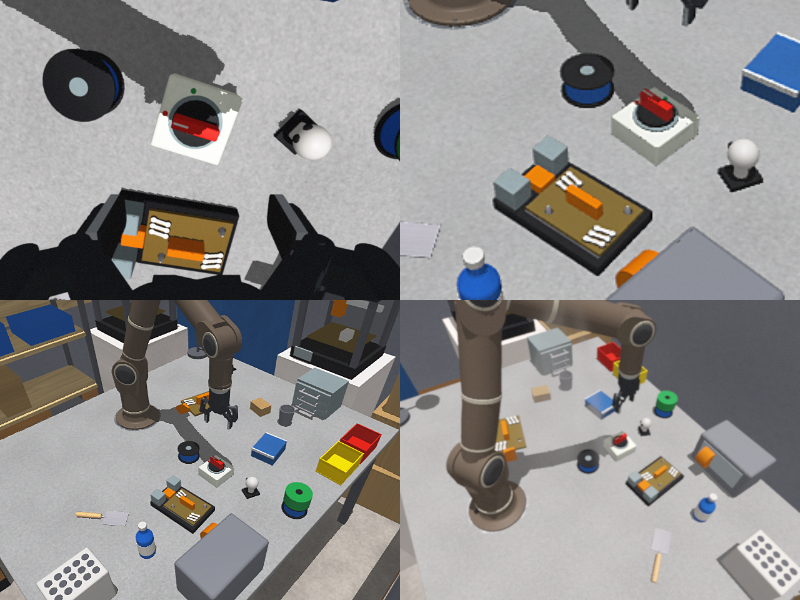

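The plate is seated with both pins through it, the knob is back at its rest angle, and the bystanders are where they were. I'm handing in.

```bash
python3 -c "
from rig import env
print(env.sign_off(), env.observe()['t'])"
```

```text
the job is handed in; nothing more can be done
the job is handed in; nothing more can be done
```

The job is handed in, finished after about 24 s of robot time; sign-off gives no verdict.

- **What I did:** I pulled the smaller plate, the one in the blue bay, out by its tab and let go of it on the table. Then I took it by the rib, lowered it over both pins and released it. Only after that did I twist the knob clockwise to its stop and let it go.
- **Seating:** Contact came at TCP height 0.040 m, which is the predicted flush height. The last pictures show both pins through the holes and the tab between the guard blocks.
- **Knob:** The tool turned to about 1.36 rad with the moment rising to 2.0 N m, so it was firmly against the 1.2 rad stop. It is back with its bar in the starting direction.
- **Bystanders:** Spool, skull, bottle, scraper, cup and carton look unmoved.
- **What disagreed:** The knob's y position differed by about 2.5 mm between the far and near wrist views; I used the near one. The tool came down on the rib about 3 mm to one side, so the closing fingers shifted the plate slightly. I then measured the plate in the hand and used that for the fit. As the plate came down, the pins pushed sideways on it with about 6 N.

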